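# Flip the grow-light panel against the stop

## Robot

A 6-joint arm with a two-finger parallel gripper is mounted at the origin on the work surface. World frame = base frame: x ahead of the robot, y to its left, z up, the work surface at z = 0. Lengths are in m, angles in rad, forces in N, time in s.
With the tool pointing down it reaches from about 0.375 to 0.9 m from the base axis. Payload 3.1 kg.
Tool frame: the origin (TCP) lies on the centre line of the jaws, within the pads' length; the fingertips stand 19 mm ahead of it and the grasp point (between the pads) is the TCP; z points along the fingers, y is the line along which they close (so a half turn about z gives the same grasp; the last joint's range is limited). The gripper opens to 85 mm and grips with 20 to 120 N. Pads are 22 mm wide; open, the fingers measure 114 mm over their backs; the gripper's body (76 mm by 85 mm) begins 54 mm behind the grasp point. The pads swing forward as they close: fully open they stand 13 mm farther back than shut.
Start: joints at [0.999, 0.527, 1.433, -0, 1.181, -0.178], TCP at [0.24, 0.577, 0.25] pointing down, gripper open.
Joint ranges: [-3.08, 3.08], [-0.75, 2.2], [0.22, 2.44], [-1.43, 4.57], [0, 2.65], [-2.85, 2.85]. Speed limits (rad/s): [2.79, 2.79, 3.14, 3.14, 3.14, 3.14].

## Interface

Orientations are given as a unit quaternion [x, y, z, w].
In Python, from station import manip gives the robot as it stands.
- The arm moves only by the tool servo_tool, never from a script. Its argument "rows" is a list that holds one entry, the list of rows, each a list of 7 numbers: the turn, a rotation vector about the tool's x, y, z in degrees, then the shift along the tool's x, y, z in m, then the gripper command: -1 is shut, 1 is fully open, values between are in proportion. In form: [[[wx, wy, wz, tx, ty, tz, jaw], ...]]. A call has 1 to 8 rows; each row shifts and turns the commanded pose from where the row before left it, along the tool's axes as they then stand; what a row does not reach is not made up. A row lasts 1/12 s, in which the tool goes at most 41.7 mm and 7.16 degrees, less where a joint would pass 70% of its speed; a pose out of reach is approached as far as the arm can. A call is refused whole if a number of a shift passes 0.0417 or a number of a turn 7.16, either way. A call with a gripper value outside its range is refused whole. The fingers move at their own pace and stop on an object; "squeeze" is the grip in N (left out, the last holds). Time passes only in rows, so rows that do not move let the fingers close. It gives the time, the measured TCP pose, the force, the opening and the grip force at its end, in the units of the state.
- manip.sense(): the state, without advancing time (a new reading comes with each control period).
- manip.snapshot(name): name is "scene" or "top" or "wrist"; returns the picture (420x560x3 uint8, blue, green, red); there is no depth.
- manip.camera_info(name): a dict with "K" (3x3 intrinsics, pixels), "camera_from_world" (4x4, takes a point from world to camera coordinates). Camera axes: x right, y down, z forward; pixel columns grow to the right and rows downward; lengths in m; the calibration is good to about 2 mm. A picture is of the moment at which its call begins: read the wrist's pose just before it. camera_info takes no time and is no camera call; for the wrist camera it gives the pose at the moment of the call.
- manip.sign_off(): hands the job in; it is judged then, once.
The state is a dict: "t": time; "q": joint angles; "qd": joint speeds; "tau": joint torques, N m; "tcp_pos": TCP position; "tool_rot": TCP orientation; "force": force on the tool from outside, world axes, zero at the start; "ft_torque": the same for the moment, N m; "finger_gap": opening from 0.0 (shut) to 1.0 (fully open); "gripper_force": force on a finger pad.
Only numpy, scipy, OpenCV 4.12 (cv2) and the standard library are available. Lean on these libraries where they do the work, as an engineer would, in place of code of your own. Each camera call takes 0.05 s, during which the arm holds its last target. There are 200 camera calls.

## Task

Turn the grow-light panel over onto the cork pad without picking it up: with the fingertips push it flat along its ledge until its far edge is up against the stop, then push its overhanging near edge up so that it tips up on the far edge, stands against the stop and falls over it. Finish with the panel lying flat on the pad, LED face down and roughly square with the stand, and leave the other things where they are.

Things in the scene. Friction and masses are not known exactly. Their poses are not given: they have to be found in the camera images.
- stand: Fixed black service stand (place and yaw vary): a low ledge, then an upright 14 mm step (the stop), then a higher deck with a cork pad. Origin on the table top, mid-width, straight below the foot of the stop; x points across the stand from ledge to deck, away from the robot; y along the stop to the left; z up.
- ledge_front (a point): middle of the ledge's front top edge, 85 mm before the stop, 50 mm above the table. The ledge is 85 mm deep, 180 mm wide, flat; its front is an upright face down to the table, with free table before it. Axes as the stand's.
- stop_foot (a point): middle of the foot of the stop, where the ledge (50 mm above the table) meets the upright step, 14 mm high, that runs along y. Axes as the stand's.
- pad (a point): middle of the cork pad: level, 160 mm deep (x), 320 mm wide (y), 64 mm above the table and level with the top of the stop, where it begins; a fence 20 mm above the pad closes its far side. Axes as the stand's.
- panel: Loose grow-light panel, flat plate 120 (x) by 130 (y) by 8 (z) mm, 0.2 kg, white rim. Origin at its centre; +z out of the face with 25 small LEDs; the other face is ribbed metal. It starts LEDs up on the ledge, +x side 7 to 19 mm short of the stop, slightly skew; its -x side sticks out 42 mm or more past the ledge's front (35 once at the stop), 50 mm above the table: a fingertip fits under.
- panel_far_edge (a point): point on the panel in the middle of its +x edge face (the edge nearest the stop at the start), half-way through the thickness; 60 mm from the panel's centre
- jar: small closed jar, 38 mm wide, 55 mm tall, standing on the pad of the stand near one side end (left or right); origin at its underside; leave alone
- net_pot: small open black net pot, 48 mm wide, 50 mm tall, standing on the pad near the other side end; origin at its underside; leave alone
- nutrient: white bottle, 64 mm wide, 170 mm tall, on the table beside the stand; origin at its underside; leave alone
- cup: paper-white cup, 76 mm wide, 95 mm tall, on the table beside the stand; origin at its underside; leave alone
- screwdriver: screwdriver lying on the table beside the stand's ledge; origin at its underside; leave alone
- pipe_collar: white pipe collar, 68 mm wide, 30 mm tall, on the table beside the stand's ledge; origin at its underside; leave alone
There are look-alikes about, which are no part of the job. There is more than one size of the panel; the job needs the smallest.

How it is judged:
On the way, in this order (a step that is already met when the one before it is completed fails the run):
1. the panel lies flat on the ledge with its far edge up against the stop (within 6 mm) (angle between panel's own z axis and vertical below 0.12 rad and x of panel_far_edge in the frame of stand above -0.006 m and z of panel_far_edge in the frame of stand below 0.06 m), for 0.1 s.
2. the panel is tipped steeply up (55 degrees or more) on its far edge at the foot of the stop, not yet over (angle between panel's own z axis and vertical between 0.96 and 1.75 rad and x of panel_far_edge in the frame of stand above -0.02 m and z of panel_far_edge in the frame of stand below 0.075 m), for 0.05 s.
At the end, for the whole second after the job is handed in: The panel lies flat on the cork pad (within 7 degrees), LED face down, its centre 15 to 110 mm beyond the stop and within 50 mm of the stand's middle line, within 15 degrees of square with the stand, and at rest (angle between panel's own z axis and vertical above 3.02 rad and z of panel in the frame of stand between 0.063 and 0.075 m and x of panel in the frame of stand between 0.015 and 0.11 m and y of panel in the frame of stand between -0.05 and 0.05 m and angle between the x axis of panel and the x axis of stand, either way round below 0.27 rad and linear speed of panel below 0.02 m/s and angular speed of panel below 0.2 rad/s); the robot touches nothing.
It fails at once if the panel is lifted or carried: its far edge comes more than 30 mm above where the flipped panel lies (height (world z) of panel_far_edge above 0.1 m).
It fails at once if the panel is lifted or carried bodily: its centre comes more than 25 mm above the height it has when standing on the ledge (height (world z) of panel above 0.135 m).
It fails at once if the panel is raised (tilted over 17 degrees) while its far edge is away from the stop (over 30 mm before or 20 mm past it) (angle between panel's own z axis and vertical between 0.3 and 1.2 rad and (x of panel_far_edge in the frame of stand below -0.03 m or x of panel_far_edge in the frame of stand above 0.02 m)).
It fails at once if one of the other things is shifted more than 20 mm or knocked over (distance of any of jar, net_pot, nutrient, cup, screwdriver, pipe_collar from where it was at the start of the episode above 0.02 m or angle between any of jar, net_pot, nutrient, cup, pipe_collar's own z axis and vertical above 0.5 rad).
It also fails if it takes over 51 s, if anything falls off the work surface, if the arm or the gripper's body presses on something with over 40 N, if the wrist force passes 120 N, or if a joint passes its speed limit or range.

## Working session

There is one attempt and no reset: what is moved stays moved. The work goes in short steps, Python scripts to look and compute and a tool call to move; the robot and the scene stay as the last step left them, time stands still between calls to the robot, and variables do not carry over. Pictures are saved under pics/ and viewed, at most 10 in all, crops included, and the job is handed in when it is done.

Besides the shell and the picture viewer there is one more tool, called after ">>>" in YAML: its name, and indented under it one key for each argument. servo_tool: Moves the arm, as the interface text tells. Its arguments: {"type":"object","properties":{"rows":{"type":"array","items":{"type":"array","items":{"type":"array","items":{"type":"number"}}}},"squeeze":{"type":"number"}},"required":["rows"]}

```bash
mkdir -p pics
cat > h.py <<'E'
import numpy as np,cv2
from station import manip
def ray(cam,u,v,z):
    c=manip.camera_info(cam);K=np.array(c["K"]);T=np.array(c["camera_from_world"])
    R=T[:3,:3];o=-R.T@T[:3,3];d=R.T@np.linalg.inv(K)@[u,v,1]
    return o+d*(z-o[2])/d[2]
def proj(cam,p):
    c=manip.camera_info(cam);K=np.array(c["K"]);T=np.array(c["camera_from_world"])
    q=K@(T[:3,:3]@np.array(p)+T[:3,3]);return q[:2]/q[2]
E
python3 - <<'E'
from h import *
a=manip.snapshot("top");b=manip.snapshot("scene")
cv2.imwrite("pics/top.png",a);cv2.imwrite("pics/scene.png",b)
for n in("top","scene"):
    c=manip.camera_info(n);T=np.array(c["camera_from_world"]);print(n,c["K"],-T[:3,:3].T@T[:3,3])
print(manip.sense())
E
```

```text
top [[418.62370747   0.         282.01123724]
 [  0.         418.62370747 208.58834815]
 [  0.           0.           1.        ]] [0.38315682 0.02566315 1.12676656]
scene [[413.21405386   0.         287.13281037]
 [  0.         413.21405386 210.4400687 ]
 [  0.           0.           1.        ]] [ 1.47214668 -0.29727626  0.74867975]
{'t': 0.1, 'q': array([ 9.98509023e-01,  5.28368609e-01,  1.43375630e+00,  1.25157737e-06,
        1.18143371e+00, -1.78530121e-01]), 'qd': array([ 3.74220679e-04, -1.90390785e-03, -1.69578973e-03,  5.74530742e-04,
        6.59949137e-05,  9.84878716e-04]), 'tau': array([-3.48156809e-04, -4.43303490e+01, -1.78585285e+01, -2.04801108e-04,
        3.83257153e-03,  9.51451984e-08]), 'tcp_pos': array([0.23944452, 0.57665807, 0.24943996]), 'tool_rot': array([ 1.95609319e-01,  9.80681410e-01, -9.14313985e-04, -3.60951980e-04]), 'force': array([-0.56737049,  0.02837535,  0.34042283]), 'ft_torque': array([-0.00871864, -0.06669876,  0.00022715]), 'gripper_force': 0.0, 'finger_gap': 1.0011114109811121}
```

View pics/top.png

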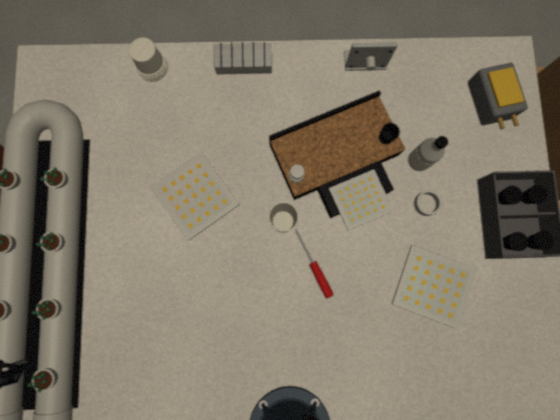

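View pics/scene.png

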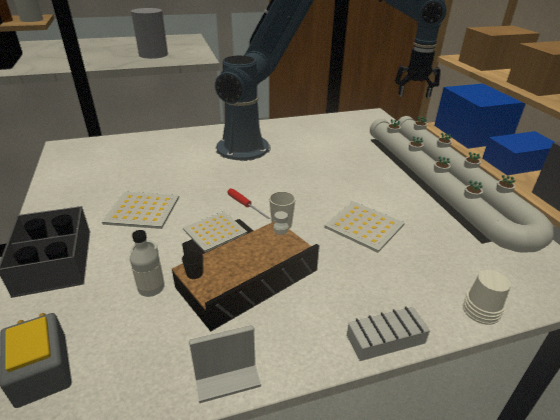

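The top view shows the stand with the cork pad around (335,145). The small panel on its ledge is around (360,200), with the cup at (284,215), screwdriver at (315,265), collar at (427,203) and bottle at (432,150). The two larger panels at (195,195) and (432,286) are decoys.

Run:
```python
from h import *
a=cv2.imread("pics/top.png");hsv=cv2.cvtColor(a,cv2.COLOR_BGR2HSV)
m=cv2.inRange(hsv,(5,70,40),(18,255,220));m[:, :240]=0;m[:,420:]=0;m[:80]=0;m[210:]=0
m=cv2.morphologyEx(m,cv2.MORPH_CLOSE,np.ones((9,9)))
c=max(cv2.findContours(m,0,2)[0],key=cv2.contourArea)
h=np.array([ray("top",*p[0],.064)[:2] for p in c],np.float32)
r=cv2.minAreaRect(h*1000);print("cork",r,cv2.boxPoints(r))
# LEDs
l=cv2.inRange(hsv,(19,60,110),(35,255,255));l[:165]=0;l[230:]=0;l[:,:325]=0;l[:,400:]=0
n,_,st,ce=cv2.connectedComponentsWithStats(l);print("led n",n-1)
q=np.argwhere(l)[:,::-1];h=np.array([ray("top",*p,.058)[:2] for p in q],np.float32)*1000
print(h.mean(0),cv2.minAreaRect(h))
cv2.imwrite("pics/crop.png",cv2.resize(a[80:260,240:460],None,fx=3.3,fy=3.3,interpolation=cv2.INTER_CUBIC))
```

```text
cork ((716.2902221679688, -146.77383422851562), (165.7572479248047, 324.44171142578125), 21.79070472717285) [[ 579.11444   -26.910273]
 [ 699.5528   -328.16934 ]
 [ 853.466    -266.6374  ]
 [ 733.02765    34.621674]]
led n 25
[ 572.08844 -202.43918] ((572.1088256835938, -202.37942504882812), (91.1150131225586, 100.56470489501953), 21.188138961791992)
```

View pics/crop.png

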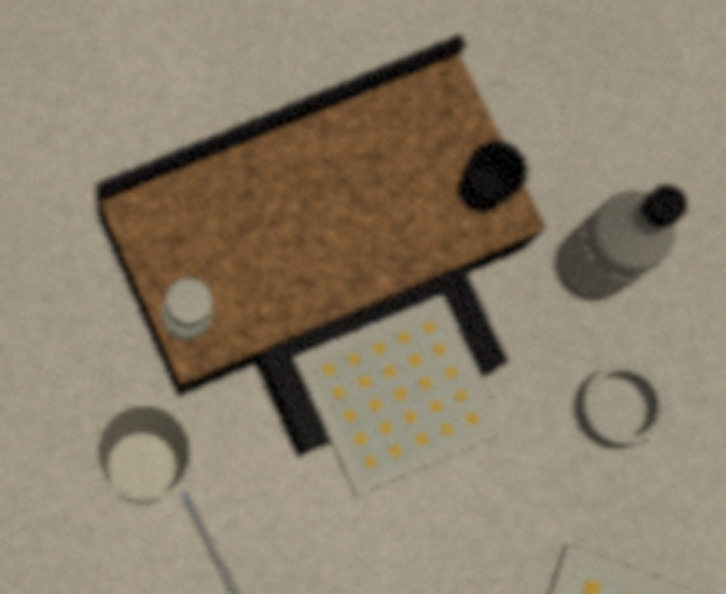

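The crop shows the panel slightly skew on the ledge. Its near edge is free, with nothing in front of it. Next I'll work out the stand frame, the panel yaw and the wrist feasibility.

Run:
```python
from h import *
from scipy.spatial.transform import Rotation as R
a=cv2.imread("pics/top.png");hsv=cv2.cvtColor(a,cv2.COLOR_BGR2HSV)
l=cv2.inRange(hsv,(19,60,110),(35,255,255));l[:165]=0;l[230:]=0;l[:,:325]=0;l[:,400:]=0
n,_,st,ce=cv2.connectedComponentsWithStats(l)
P=np.array([ray("top",*p,.058)[:2] for p in ce[1:]])*1000;c=P.mean(0);y=np.radians(21.8)
for _ in range(5):
    Rm=np.array([[np.cos(y),np.sin(y)],[-np.sin(y),np.cos(y)]]);q=(P-c)@Rm.T
    i=np.round(q[:,0]/(np.ptp(q[:,0])/4)),np.round(q[:,1]/(np.ptp(q[:,1])/4))
    G=np.c_[i[0]*21.5,i[1]*23.5];H=G.T@(q);y+=np.arctan2(H[0,1]-H[1,0],H[0,0]+H[1,1])
print("panel c",c,"yaw",np.degrees(y))
# cork near & side edges by line fits
m=cv2.inRange(hsv,(5,70,40),(18,255,220))
for nm,cols in(("near",range(300,400)),("far",range(285,370))):
    pts=[]
    for u in cols:
        v=np.where(m[80:210,u])[0]+80
        if len(v):pts.append(ray("top",u,v.max()+.5 if nm=="near" else v.min()-.5,.064)[:2]*1000)
    vx,vy,x0,y0=cv2.fitLine(np.array(pts,np.float32),cv2.DIST_HUBER,0,.01,.01).ravel()
    print(nm,np.degrees(np.arctan2(vy,vx)),x0,y0)
yaw=21.8
for base in(0,180):
  for pitch in(50,60):       # tilt from vertical, z toward stand +x
    z=np.array([np.sin(np.radians(pitch)),0,-np.cos(np.radians(pitch))]);yy=np.array([0,-1 if base==0 else 1,0]);x=np.cross(yy,z)
    Rt=R.from_euler('z',yaw,degrees=True)*R.from_matrix(np.c_[x,yy,z])
    for q1 in(-25,-40):
      for f in(100,120):
        print(base,pitch,q1,f,((R.from_euler('ZY',[q1,f],degrees=True)).inv()*Rt).as_euler('ZYZ',degrees=True)-[0,0,90])
```

```text
panel c [ 571.86321449 -202.42607054] yaw 21.441434475880506
near -68.25583 638.9004 -174.92201
far -68.26844 796.33813 -124.00998
0 50 -25 100 [45.85699595 51.09391634 22.70066303]
0 50 -25 120 [62.19591106 39.14671834 -0.17744066]
0 50 -40 100 [49.81763761 62.08804089 10.83498964]
0 50 -40 120 [60.90600598 50.58813102 -8.9328517 ]
0 60 -25 100 [58.32911341 47.88253377 14.57701858]
0 60 -25 120 [ 77.79115106  40.23422553 -12.20884894]
0 60 -40 100 [61.09921277 60.66942384  5.41701301]
0 60 -40 120 [ 73.34051223  52.81338108 -16.65948777]
180 50 -25 100 [  45.85699595   51.09391634 -157.29933697]
180 50 -25 120 [  62.19591106   39.14671834 -180.17744066]
180 50 -40 100 [  49.81763761   62.08804089 -169.16501036]
180 50 -40 120 [  60.90600598   50.58813102 -188.9328517 ]
180 60 -25 100 [  58.32911341   47.88253377 -165.42298142]
180 60 -25 120 [  77.79115106   40.23422553 -192.20884894]
180 60 -40 100 [  61.09921277   60.66942384 -174.58298699]
180 60 -40 120 [  73.34051223   52.81338108 -196.65948777]
```

>>> servo_tool:
  rows:
    - [[0, 0, 0, -0.0223, -0.0276, 0, 1], [0, 0, 0, -0.0223, -0.0276, 0, 1], [0, 0, 0, -0.0223, -0.0276, 0, 1], [0, 0, 0, -0.0223, -0.0276, 0, 1], [0, 0, 0, -0.0223, -0.0276, 0, 1], [0, 0, 0, -0.0223, -0.0276, 0, 1], [0, 0, 0, -0.0223, -0.0276, 0, 1], [0, 0, 0, -0.0223, -0.0276, 0, 1]]

```text
t: 0.77
tcp_pos: [0.3196, 0.3031, 0.2501]
tool_rot: [0.195, 0.981, -0.0, -0.0]
force: [0.6, 0.4, 0.3]
finger_gap: 0.998
gripper_force: 0.0
```

>>> servo_tool:
  rows:
    - [[0, 0, 0, -0.0223, -0.0276, 0, 1], [0, 0, 0, -0.0223, -0.0276, 0, 1], [0, 0, 0, -0.0223, -0.0276, 0, 1], [0, 0, 0, -0.0223, -0.0276, 0, 1], [0, 0, 0, -0.0223, -0.0276, 0, 1], [0, 0, 0, -0.0223, -0.0276, 0, 1], [0, 0, 0, -0.0223, -0.0276, 0, 1], [0, 0, 0, -0.0223, -0.0276, 0, 1]]

```text
t: 1.43
tcp_pos: [0.3997, 0.0307, 0.2503]
tool_rot: [0.196, 0.981, 0.0, -0.0]
force: [0.6, -0.3, -0.5]
finger_gap: 0.999
gripper_force: 0.0
```

>>> servo_tool:
  rows:
    - [[0, 0, 0, -0.0223, -0.0276, 0, 1], [0, 0, 0, -0.0223, -0.0276, 0, 1], [0, 0, 0, -0.0223, -0.0276, 0, 1], [0, 0, 0, -0.0223, -0.0276, 0, 1], [0, 0, 0, -0.0223, -0.0276, 0, 1], [0, 0, 0, -0.0223, -0.0276, 0, 1], [0, 0, 0, -0.0223, -0.0276, 0, 1], [0, 0, 0, -0.0223, -0.0276, 0, 1]]

```text
t: 2.1
tcp_pos: [0.4797, -0.2415, 0.2499]
tool_rot: [0.196, 0.981, 0.0, -0.0]
force: [-0.4, 0.3, 1.1]
finger_gap: 1.005
gripper_force: 0.0
```

>>> servo_tool:
  rows:
    - [[0, 0, 7.14, 0, 0, 0, 1], [0, 0, 7.14, 0, 0, 0, 1], [0, 0, 7.14, 0, 0, 0, 1], [0, 0, 7.14, 0, 0, 0, 1], [0, 0, 7.14, 0, 0, 0, 1], [0, 0, 7.14, 0, 0, 0, 1], [0, 0, 7.14, 0, 0, 0, 1], [0, 0, 7.14, 0, 0, 0, 1]]

```text
t: 2.77
tcp_pos: [0.4795, -0.2397, 0.2499]
tool_rot: [0.643, 0.766, -0.0, -0.001]
force: [-0.6, -0.1, -0.0]
finger_gap: 1.001
gripper_force: 0.0
```

>>> servo_tool:
  rows:
    - [[0, 0, 7.14, 0, 0, 0, 1], [0, 0, 7.14, 0, 0, 0, 1], [0, 0, 7.14, 0, 0, 0, 1], [0, 0, 7.14, 0, 0, 0, 1], [0, 0, 7.14, 0, 0, 0, 1], [0, 0, 7.14, 0, 0, 0, 1], [0, 0, 7.14, 0, 0, 0, 1], [0, 0, 7.14, 0, 0, 0, 1]]

```text
t: 3.43
tcp_pos: [0.4796, -0.2397, 0.2499]
tool_rot: [0.931, 0.365, -0.0, -0.0]
force: [-0.0, -0.5, -0.4]
finger_gap: 1.003
gripper_force: 0.0
```

>>> servo_tool:
  rows:
    - [[0, 0, 7.14, 0, 0, 0, 1], [0, 0, 7.14, 0, 0, 0, 1], [0, 0, 7.14, 0, 0, 0, 1], [0, 0, 0, 0, 0, 0, 1]]

```text
t: 3.77
tcp_pos: [0.4796, -0.2397, 0.2499]
tool_rot: [0.982, 0.188, -0.0, -0.0]
force: [0.2, 0.3, 0.2]
finger_gap: 1.005
gripper_force: 0.0
```

```bash
cat >> h.py <<'E'
from scipy.spatial.transform import Rotation as Ro
S=Ro.from_euler('z',21.74,degrees=True)
def st():
    s=manip.sense();p=S.inv().apply(s["tcp_pos"])*1000-[531,-401,0]
    M=(S.inv()*Ro.from_quat(s["tool_rot"])).as_matrix()
    print("t",round(s["t"],2),"stand tcp",p.round(1),"toolx",M[:,0].round(3),"z",M[:,2].round(3),"F",S.inv().apply(s["force"]).round(2),"q",np.degrees(s["q"]).round(0))
E
python3 -c "
from h import *;st();cv2.imwrite('pics/w.png',manip.snapshot('wrist'))"
```

```text
t 3.77 stand tcp [-174.3    0.7  249.9] toolx [ 1.    -0.001 -0.   ] z [-0.     0.001 -1.   ] F [0.27 0.2  0.23] q [-39.  23.  95.   0.  62.  30.]
```

View pics/w.png

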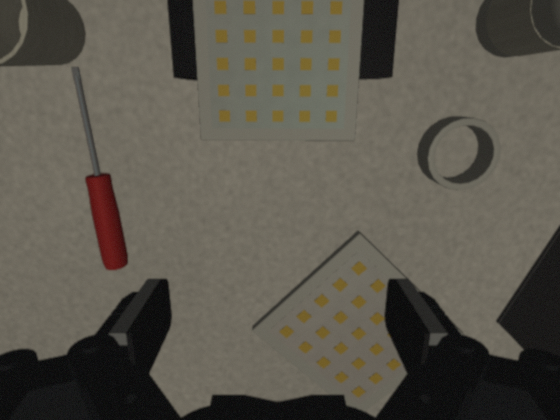

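The wrist view shows the panel's near edge at row ~139 (cols 201–356) and the ledge front at row ~78, with the fingers well clear of the decoy.

Run:
```python
from h import *
for n,u,v,z in(("panelL",201,139,.054),("panelR",356,140,.054),("ledgeL",172,77,.05),("ledgeLr",197,79,.05),("ledgeR",394,77,.05)):
    print(n,(S.inv().apply(ray("wrist",u,v,z))*1000-[531,-401,0]).round(1))
```

```text
panelL [-134.5   65.4   54. ]
panelR [-134.8  -67.    54. ]
ledgeL [-84.6  87.1  50. ]
ledgeLr [-86.1  66.6  50. ]
ledgeR [-83.9 -95.7  50. ]
```

>>> servo_tool:
  rows:
    - [[0, 0, 0, 0, 0, 0.035, 1], [0, 0, 0, 0, 0, 0.035, 1], [0, 0, 0, 0, 0, 0.035, 1], [0, 0, 0, 0, 0, 0.035, 1], [0, 0, 0, 0, 0, 0.035, 1], [0, 0, 0, 0, 0, 0.025, 1], [0, 0, 0, 0, 0, 0.008, 1], [0, 0, 0, 0, 0, 0, 1]]

```text
t: 4.48
tcp_pos: [0.4787, -0.239, 0.0402]
tool_rot: [0.982, 0.19, -0.002, -0.002]
force: [0.0, -0.2, 0.2]
finger_gap: 1.0
gripper_force: 0.0
```

>>> servo_tool:
  rows:
    - [[0, 0, 0, 0.008, 0, 0, 1], [0, 0, 0, 0.008, 0, 0, 1], [0, 0, 0, 0.005, 0, 0, 1], [0, 0, 0, 0.003, 0, 0, 1], [0, 0, 0, 0.003, 0, 0, 1], [0, 0, 0, 0.003, 0, 0, 1], [0, 0, 0, 0.003, 0, 0, 1], [0, 0, 0, 0.002, 0, 0, 1]]

```text
t: 5.15
tcp_pos: [0.5123, -0.2268, 0.0425]
tool_rot: [0.982, 0.189, -0.0, -0.0]
force: [-1.9, -0.7, 0.8]
finger_gap: 0.999
gripper_force: 0.9
```

```bash
python3 -c "
from h import *;st();cv2.imwrite('pics/w2.png',manip.snapshot('wrist'))"
```

```text
t 5.15 stand tcp [-139.1    0.6   42.5] toolx [ 1.     0.001 -0.   ] z [-0.  0. -1.] F [-2.02  0.08  0.78] q [-35.  43. 100.  -0.  37.  33.]
```

View pics/w2.png

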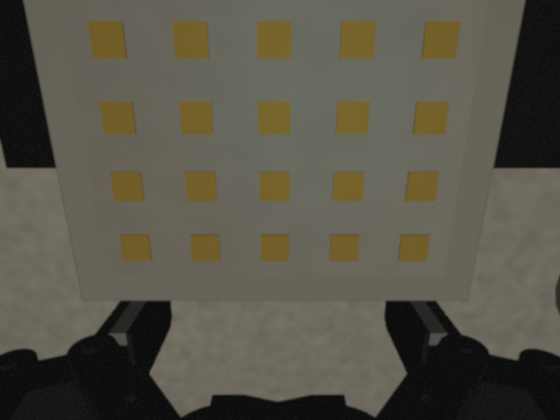

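The panel is square with the tool and both fingers touch its near edge (row ~300), with a push of about 2 N. I'll keep pushing slowly to the stop.

>>> servo_tool:
  rows:
    - [[0, 0, 0, 0.002, 0, 0, 1], [0, 0, 0, 0.002, 0, 0, 1], [0, 0, 0, 0.001, 0, 0, 1], [0, 0, 0, 0.001, 0, 0, 1]]

```text
t: 5.53
tcp_pos: [0.5177, -0.2246, 0.0422]
tool_rot: [0.982, 0.189, -0.0, -0.0]
force: [-2.8, -0.5, 2.2]
finger_gap: 1.0
gripper_force: 1.0
```

>>> servo_tool:
  rows:
    - [[0, 0, 0, 0.001, 0, 0, 1], [0, 0, 0, 0.001, 0, 0, 1], [0, 0, 0, 0, 0, 0, 1]]

```text
t: 5.78
tcp_pos: [0.5199, -0.2239, 0.0423]
tool_rot: [0.982, 0.189, 0.0, -0.0]
force: [-1.4, -0.1, -0.4]
finger_gap: 1.001
gripper_force: 0.7
```

Run:
```python
from h import *
st();w=manip.snapshot('wrist')
print((S.inv().apply(ray("wrist",280,300,.054))*1000-[531,-401,0]).round(1))
g=cv2.cvtColor(w,6)[:,250:310].mean(1);print(np.diff(g)[270:330].round(0))
v=manip.snapshot('top');cv2.imwrite('pics/t2.png',v)
h=cv2.cvtColor(v,40);l=cv2.inRange(h,(19,60,110),(35,255,255));l[:160]=0;l[230:]=0;l[:,:325]=0;l[:,400:]=0
ce=cv2.connectedComponentsWithStats(l)[3][1:]
print(len(ce),(S.inv().apply(np.mean([ray("top",*p,.058) for p in ce],0))*1000-[531,-401,0]).round(1))
```

```text
t 5.78 stand tcp [-131.     0.5   42.3] toolx [1.    0.001 0.   ] z [ 0.  0. -1.] F [-1.32  0.44 -0.39] q [-35.  44.  99.   0.  38.  34.]
[-121.8   -1.3   54. ]
[ 0.  0. -0. -0.  0. -0. -1. -1. -0. -0.  0. -0. -0.  0. -0.  0. -0. -0.
  0.  0.  0. -0. -0.  0.  0. -0. -0.  0. -0. -0. -2.  2.  5.  3.  0.  0.
 -0.  0. -0.  0. -0.  0. -0.  0.  0. -0.  0.  0.  0.  0.  0. -0. -0.  0.
 -0. -0.  0.  0.  0.  0.]
  return _methods._mean(a, axis=axis, dtype=dtype,
  ret = ret.dtype.type(ret / rcount)
Traceback (most recent call last):
  File "scipy/spatial/transform/_rotation.pyx", line 2579, in scipy.spatial.transform._rotation.Rotation.apply
IndexError: tuple index out of range
```

>>> servo_tool:
  rows:
    - [[0, 0, 0, 0.001, 0, 0, 1], [0, 0, 0, 0.001, 0, 0, 1], [0, 0, 0, 0, 0, 0, 1]]

```text
t: 6.13
tcp_pos: [0.5207, -0.2235, 0.0423]
tool_rot: [0.982, 0.189, -0.001, -0.0]
force: [-4.9, -2.3, 1.9]
finger_gap: 1.004
gripper_force: 2.8
```

>>> servo_tool:
  rows:
    - [[0, 0, 0, 0.001, 0, 0, 1], [0, 0, 0, 0, 0, 0, 1]]

```text
t: 6.3
tcp_pos: [0.5207, -0.2234, 0.0423]
tool_rot: [0.982, 0.189, -0.002, -0.0]
force: [-7.1, -4.4, 4.1]
finger_gap: 1.0
gripper_force: 4.5
```

>>> servo_tool:
  rows:
    - [[0, 0, 0, 0.001, 0, 0, 1], [0, 0, 0, 0, 0, 0, 1]]

```text
t: 6.47
tcp_pos: [0.5207, -0.2234, 0.0423]
tool_rot: [0.982, 0.189, -0.003, -0.0]
force: [-10.9, -6.9, 4.3]
finger_gap: 0.998
gripper_force: 6.2
```

The force climbed to about 12 N while the TCP stayed still, so the far edge is at the stop. Now I'll back off and tilt the tool 50° forward.

>>> servo_tool:
  rows:
    - [[0, 0, 0, -0.004, 0, 0, 1], [0, 0, 0, -0.017, 0, 0, 1], [0, 0, 0, -0.017, 0, 0, 1], [0, 0, 0, 0, 0, 0, 1]]

```text
t: 6.8
tcp_pos: [0.4862, -0.2366, 0.0421]
tool_rot: [0.982, 0.188, -0.001, -0.001]
force: [-0.2, 0.4, 0.1]
finger_gap: 1.0
gripper_force: 0.0
```

>>> servo_tool:
  rows:
    - [[0, 7.14, 0, 0, 0, 0, 1], [0, 7.14, 0, 0, 0, 0, 1], [0, 7.14, 0, 0, 0, 0, 1], [0, 7.14, 0, 0, 0, 0, 1], [0, 7.14, 0, 0, 0, 0, 1], [0, 7.14, 0, 0, 0, 0, 1], [0, 7.14, 0, 0, 0, 0, 1], [0, 0, 0, 0, 0, 0, 1]]

```text
t: 7.47
tcp_pos: [0.4856, -0.2259, 0.0374]
tool_rot: [0.95, 0.184, 0.242, -0.072]
force: [-0.4, -0.1, 0.1]
finger_gap: 1.0
gripper_force: 0.0
```

```bash
python3 -c "
from h import *;st();a=manip.snapshot('wrist');b=manip.snapshot('scene');cv2.imwrite('pics/w3.png',cv2.resize(np.hstack([a[:,:],b]),(800,300)))"
```

```text
t 7.47 stand tcp [-163.6   11.3   37.4] toolx [ 0.874 -0.009  0.486] z [ 0.486  0.05  -0.873] F [-0.44  0.06  0.09] q [-52.  45. 114.  64.  32. -43.]
```

View pics/w3.png

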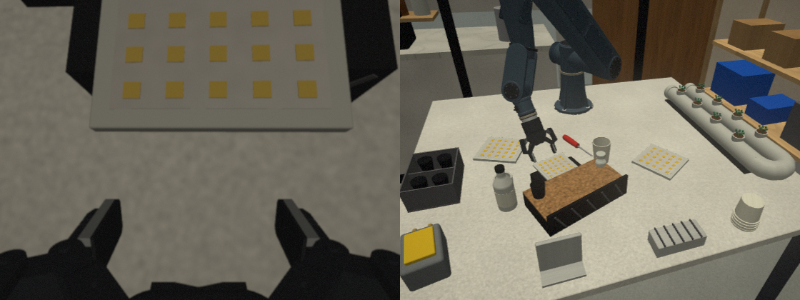

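The left half (wrist view) shows the panel flat and square, with its near edge clear of the fingers. The scene view shows nothing disturbed. The rotation was rate limited, so I'll let it settle.

>>> servo_tool:
  rows:
    - [[0, 0, 0, 0, 0, 0, 1], [0, 0, 0, 0, 0, 0, 1]]

```text
t: 7.73
tcp_pos: [0.4872, -0.2248, 0.0388]
tool_rot: [0.95, 0.187, 0.241, -0.071]
force: [0.1, 0.5, -0.3]
finger_gap: 1.003
gripper_force: 0.0
```

```bash
python3 -c "
from h import *;st()"
```

```text
t 7.73 stand tcp [-161.7   11.7   38.8] toolx [ 0.875 -0.003  0.485] z [ 0.484  0.05  -0.873] F [ 0.26  0.4  -0.32] q [-52.  45. 113.  64.  32. -43.]
```

>>> servo_tool:
  rows:
    - [[-0.4, 2.6, 0, 0, 0.0015, 0, 1], [-0.4, 2.6, 0, 0, 0.0015, 0, 1], [-0.4, 2.6, 0, 0, 0.0015, 0, 1], [-0.4, 2.6, 0, 0, 0.0015, 0, 1], [-0.4, 2.6, 0, 0, 0.0015, 0, 1], [-0.4, 2.6, 0, 0, 0.0015, 0, 1], [-0.4, 2.6, 0, 0, 0.0015, 0, 1], [0, 2.6, 0, 0, 0.0015, 0, 1]]

```text
t: 8.4
tcp_pos: [0.4915, -0.2355, 0.0385]
tool_rot: [0.891, 0.166, 0.414, -0.081]
force: [-0.1, 0.4, 0.0]
finger_gap: 0.997
gripper_force: 0.0
```

>>> servo_tool:
  rows:
    - [[0, 0, 0, 0, 0, 0, 1]]

```text
t: 8.48
tcp_pos: [0.4908, -0.2364, 0.0372]
tool_rot: [0.892, 0.165, 0.413, -0.082]
force: [0.4, -0.4, -0.4]
finger_gap: 1.003
gripper_force: 0.0
```

```bash
python3 -c "
from h import *;st()"
```

```text
t 8.48 stand tcp [-162.6   -0.4   37.2] toolx [ 0.645 -0.014  0.764] z [ 0.764 -0.001 -0.645] F [ 0.25 -0.56 -0.38] q [-62.  54. 118.  90.  49. -79.]
```

>>> servo_tool:
  rows:
    - [[0, 0, 0, 0.0004, 0, 0.0055, 1], [0, 0, 0, 0.0004, 0, 0.0055, 1], [0, 0, 0, 0.0004, 0, 0.0055, 1], [0, 0, 0, 0.0005, 0, 0.0056, 1], [0, 0, 0, 0, 0, 0, 1]]

```text
t: 8.9
tcp_pos: [0.5086, -0.2283, 0.0249]
tool_rot: [0.892, 0.166, 0.413, -0.082]
force: [0.1, 0.4, -0.0]
finger_gap: 1.0
gripper_force: 0.0
```

>>> servo_tool:
  rows:
    - [[0, 0, 0, 0.0035, 0, 0.0042, 1], [0, 0, 0, 0.0035, 0, 0.0042, 1], [0, 0, 0, 0.0035, 0, 0.0042, 1], [0, 0, 0, 0.0035, 0, 0.0042, 1], [0, 0, 0, 0.0035, 0, 0.0042, 1], [0, 0, 0, 0.0035, 0, 0.0042, 1], [0, 0, 0, 0, 0, 0, 1]]

```text
t: 9.48
tcp_pos: [0.539, -0.2169, 0.0252]
tool_rot: [0.892, 0.166, 0.414, -0.081]
force: [0.5, 0.6, 0.1]
finger_gap: 1.0
gripper_force: 0.0
```

```bash
python3 -c "
from h import *;st();cv2.imwrite('pics/w4.png',manip.snapshot('wrist'))"
```

```text
t 9.48 stand tcp [-1.106e+02 -1.000e-01  2.520e+01] toolx [ 0.645 -0.011  0.764] z [ 0.764 -0.001 -0.645] F [0.69 0.32 0.15] q [-55.  55. 115.  95.  48. -76.]
```

View pics/w4.png

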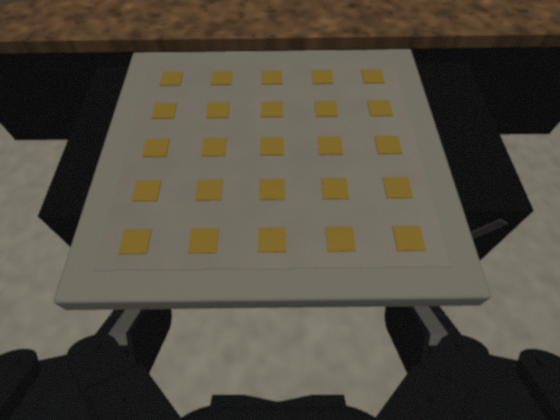

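The tips are now under the overhang, one on each side of centre, with the near edge at row ~300 and no contact force. Next I lift.

>>> servo_tool:
  rows:
    - [[0, 0, 0, 0.0048, 0, -0.0026, 1], [0, 0, 0, 0.0048, 0, -0.0026, 1], [0, 0, 0, 0.0048, 0, -0.0026, 1], [0, 0, 0, 0.0048, 0, -0.0026, 1], [0, 0, 0, 0.0048, 0, -0.0026, 1], [0, 0, 0, 0.0048, 0, -0.0026, 1], [0, 0, 0, 0.0048, 0, -0.0026, 1], [0, 0, 0, 0, 0, 0, 1]]

```text
t: 10.2
tcp_pos: [0.5461, -0.215, 0.0638]
tool_rot: [0.891, 0.165, 0.414, -0.081]
force: [-1.5, -0.1, -1.9]
finger_gap: 0.995
gripper_force: 0.7
```

```bash
python3 -c "
from h import *;st();a=manip.snapshot('wrist');b=manip.snapshot('scene')[150:360,150:430];cv2.imwrite('pics/w5.png',cv2.resize(np.hstack([a,cv2.resize(b,(560,420))]),(800,300)))"
```

```text
t 10.2 stand tcp [-103.4   -1.    63.8] toolx [ 0.644 -0.011  0.765] z [ 0.765 -0.003 -0.644] F [-1.48  0.45 -1.89] q [-54.  50. 115.  91.  48. -70.]
```

View pics/w5.png

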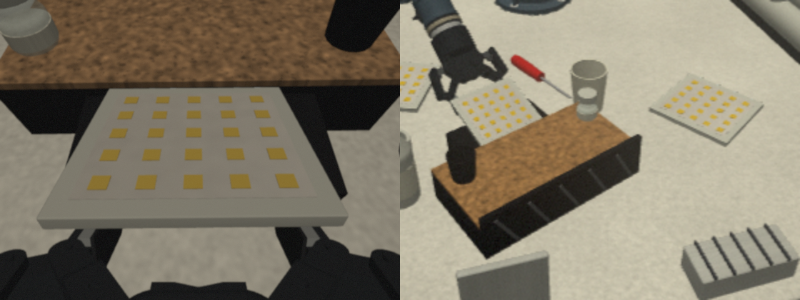

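The panel is tilting evenly on its far edge, which is still at the stop. I'll carry on.

>>> servo_tool:
  rows:
    - [[0, 0, 0, 0.0053, 0, -0.0027, 1], [0, 0, 0, 0.0053, 0, -0.0027, 1], [0, 0, 0, 0.0053, 0, -0.0027, 1], [0, 0, 0, 0.0053, 0, -0.0027, 1], [0, 0, 0, 0.0053, 0, -0.0027, 1], [0, 0, 0, 0.0053, 0, -0.0027, 1], [0, 0, 0, 0.0053, 0, -0.0027, 1], [0, 0, 0, 0.0053, 0, -0.0027, 1]]

```text
t: 10.97
tcp_pos: [0.5559, -0.2113, 0.1094]
tool_rot: [0.892, 0.165, 0.413, -0.081]
force: [0.7, -0.1, -1.6]
finger_gap: 1.002
gripper_force: 0.4
```

>>> servo_tool:
  rows:
    - [[0, 0, 0, 0.0054, 0, 0.0011, 1], [0, 0, 0, 0.0054, 0, 0.0011, 1], [0, 0, 0, 0.0054, 0, 0.0011, 1], [0, 0, 0, 0.0054, 0, 0.0011, 1], [0, 0, 0, 0.0054, 0, 0.0011, 1], [0, 0, 0, 0.0054, 0, 0.0011, 1], [0, 0, 0, 0, 0, 0, 1]]

```text
t: 11.55
tcp_pos: [0.581, -0.2018, 0.13]
tool_rot: [0.891, 0.166, 0.414, -0.081]
force: [-0.8, 0.1, -0.1]
finger_gap: 1.0
gripper_force: 0.3
```

```bash
python3 -c "
from h import *;st();a=manip.snapshot('wrist');b=manip.snapshot('scene')[150:360,150:430];cv2.imwrite('pics/w6.png',cv2.resize(np.hstack([a,cv2.resize(b,(560,420))]),(800,300)))"
```

```text
t 11.55 stand tcp [-66.1  -1.6 130. ] toolx [ 0.644 -0.011  0.765] z [ 0.765 -0.002 -0.644] F [-0.7   0.34 -0.11] q [-50.  42. 112.  85.  47. -55.]
```

View pics/w6.png

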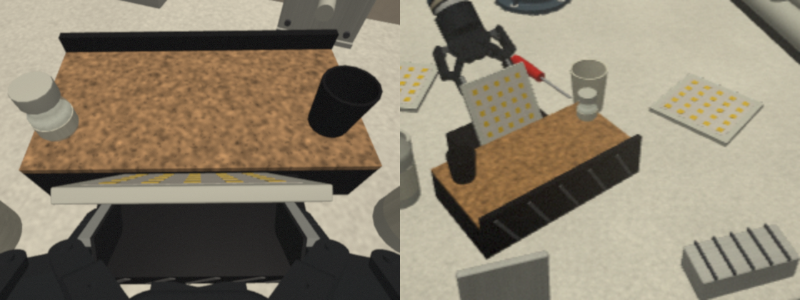

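The panel stands at about 60°, squarely on the stop. I'll keep pushing over, slowly.

>>> servo_tool:
  rows:
    - [[0, 0, 0, 0.003, 0, 0.0017, 1], [0, 0, 0, 0.003, 0, 0.0017, 1], [0, 0, 0, 0.003, 0, 0.0017, 1], [0, 0, 0, 0.003, 0, 0.0017, 1], [0, 0, 0, 0.003, 0, 0.0017, 1], [0, 0, 0, 0.003, 0, 0.0017, 1], [0, 0, 0, 0.003, 0, 0.0017, 1]]

```text
t: 12.23
tcp_pos: [0.6015, -0.1939, 0.1377]
tool_rot: [0.892, 0.165, 0.413, -0.081]
force: [-1.1, 1.0, -0.4]
finger_gap: 0.999
gripper_force: 0.2
```

>>> servo_tool:
  rows:
    - [[0, 0, 0, 0.0018, 0, 0.0025, 1], [0, 0, 0, 0.0018, 0, 0.0025, 1], [0, 0, 0, 0.0018, 0, 0.0025, 1], [0, 0, 0, 0.0018, 0, 0.0025, 1], [0, 0, 0, 0.0018, 0, 0.0025, 1], [0, 0, 0, 0.0018, 0, 0.0025, 1], [0, 0, 0, 0.0018, 0, 0.0025, 1], [0, 0, 0, 0.0018, 0, 0.0025, 1]]

```text
t: 12.9
tcp_pos: [0.6243, -0.185, 0.1356]
tool_rot: [0.892, 0.165, 0.413, -0.081]
force: [0.0, 0.2, 0.1]
finger_gap: 0.999
gripper_force: 0.0
```

>>> servo_tool:
  rows:
    - [[0, 0, 0, 0.0016, 0, 0.0024, 1], [0, 0, 0, 0.0016, 0, 0.0024, 1], [0, 0, 0, 0.0016, 0, 0.0024, 1], [0, 0, 0, 0.0016, 0, 0.0024, 1], [0, 0, 0, 0.0016, 0, 0.0024, 1], [0, 0, 0, 0.0016, 0, 0.0024, 1], [0, 0, 0, 0, 0, 0, 1]]

```text
t: 13.48
tcp_pos: [0.6405, -0.1787, 0.1337]
tool_rot: [0.892, 0.165, 0.413, -0.081]
force: [-0.7, -0.7, -0.6]
finger_gap: 0.999
gripper_force: 0.0
```

```bash
python3 -c "
from h import *;st();a=manip.snapshot('wrist');b=manip.snapshot('scene')[150:360,150:430];cv2.imwrite('pics/w7.png',cv2.resize(np.hstack([a,cv2.resize(b,(560,420))]),(800,300)))"
```

```text
t 13.48 stand tcp [ -2.2  -2.2 133.7] toolx [ 0.645 -0.012  0.764] z [ 0.764 -0.001 -0.645] F [-0.91 -0.37 -0.58] q [-43.  43. 107.  86.  44. -47.]
```

View pics/w7.png

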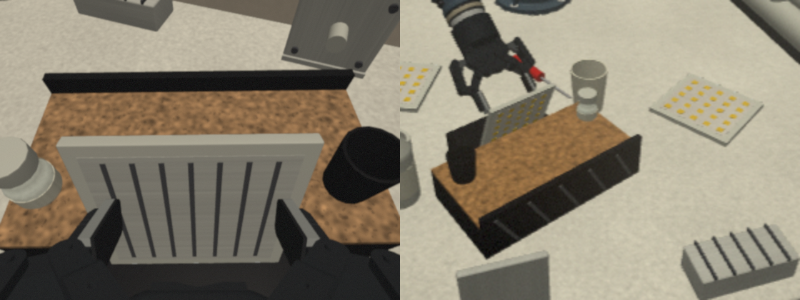

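The panel is past upright and falling: the ribbed back faces the gripper and there is no contact force. I'll let it settle, then retreat up and back.

>>> servo_tool:
  rows:
    - [[0, 0, 0, 0, 0, 0, 1], [0, 0, 0, 0, 0, 0, 1], [0, 0, 0, 0, 0, 0, 1], [0, 0, 0, 0, 0, 0, 1], [0, 0, 0, 0, 0, 0, 1], [0, 0, 0, 0, 0, 0, 1]]

```text
t: 14.08
tcp_pos: [0.64, -0.179, 0.1337]
tool_rot: [0.892, 0.165, 0.413, -0.081]
force: [-0.0, 0.6, 0.4]
finger_gap: 1.0
gripper_force: 0.0
```

```bash
cat > chk.py <<'E'
from h import *
st();v=manip.snapshot('top');g=cv2.cvtColor(v,cv2.COLOR_BGR2HSV)
# grey (panel back) = low saturation, bright pixels inside the stand region projected on z=.072
H=[]
for yy in range(90,215):
    for xx in range(260,415):
        if g[yy,xx,1]<50 and g[yy,xx,2]>70:
            p=S.inv().apply(ray("top",xx,yy,.072))*1000-[531,-401,0]
            if -30<p[0]<155 and abs(p[1])<95: H.append(p[:2])
H=np.array(H,np.float32);print(len(H))
if len(H)>50:
    print(np.percentile(H,[1,50,99],axis=0).round(1),cv2.minAreaRect(H))
l=cv2.inRange(g,(19,60,110),(35,255,255));l[:90]=0;l[230:]=0;l[:,:270]=0;l[:,410:]=0;print("yellow",cv2.countNonZero(l))
E
python3 chk.py
```

```text
t 14.08 stand tcp [ -2.8  -2.3 133.7] toolx [ 0.645 -0.013  0.764] z [ 0.764 -0.002 -0.645] F [0.2  0.53 0.38] q [-43.  42. 107.  86.  44. -47.]Traceback (most recent call last):
  File "chk.py", line 8, in <module>
    p=S.inv().apply(ray("top",xx,yy,.072))*1000-[531,-401,0]
                    ~~~^^^^^^^^^^^^^^^^^^
  File "h.py", line 4, in ray
    c=manip.camera_info(cam);K=np.array(c["K"]);T=np.array(c["camera_from_world"])
ValueError: time passes only in moves, steps and waits
```

>>> servo_tool:
  rows:
    - [[0, 0, 0, 0, 0, -0.01, 1], [0, 0, 0, 0, 0, -0.025, 1], [0, 0, 0, 0, 0, -0.025, 1], [0, 0, 0, 0, 0, -0.025, 1], [0, 0, 0, 0, 0, -0.025, 1], [0, 0, 0, 0, 0, -0.025, 1], [0, 0, 0, 0, 0, -0.015, 1], [0, 0, 0, 0, 0, 0, 1]]

```text
t: 14.8
tcp_pos: [0.5323, -0.2228, 0.2327]
tool_rot: [0.892, 0.164, 0.414, -0.079]
force: [0.7, -0.7, 0.2]
finger_gap: 1.001
gripper_force: 0.0
```

```bash
sed -i 's/^def ray/import functools\ncinfo=functools.lru_cache(None)(manip.camera_info)\ndef ray/; s/c=manip.camera_info(cam)/c=cinfo(cam)/' h.py
python3 chk.py
```

```text
t 14.8 stand tcp [-119.1   -3.1  232.7] toolx [ 0.644 -0.012  0.765] z [ 0.765 -0.006 -0.645] F [ 0.4  -0.95  0.23] q [-56.  29. 113.  70.  52. -40.]
2261
[[-26.  -87.8]
 [ 31.    2. ]
 [ 92.9  65.8]] ((33.55534362792969, -13.504478454589844), (164.99008178710938, 123.10441589355469), 88.93612670898438)
yellow 3
```

Run:
```python
from h import *
for cam in("top","scene","wrist"):
    v=manip.snapshot(cam);g=cv2.cvtColor(v,cv2.COLOR_BGR2HSV)
    sc=lambda x,y:S.apply((np.array([x,y,72])+[531,-401,0])/1000)
    # rectified stand-plane view at z=72 mm, 2 px/mm
    src=np.float32([proj(cam,sc(x,y)) for x,y in((-60,-100),(-60,100),(140,100),(140,-100))])
    if cam=="wrist": print(src)
    W=cv2.warpPerspective(v,cv2.getPerspectiveTransform(src,np.float32([[399,399],[0,399],[0,0],[399,0]])),(400,400))
    h=cv2.cvtColor(W,cv2.COLOR_BGR2HSV)
    m=cv2.inRange(h,(0,0,60),(180,60,255));m=cv2.morphologyEx(m,cv2.MORPH_OPEN,np.ones((13,13)))
    m=cv2.morphologyEx(m,cv2.MORPH_CLOSE,np.ones((21,21)))
    n,L,s,c=cv2.connectedComponentsWithStats(m);k=L[200,200] or 1+s[1:,4].argmax()
    ct=max(cv2.findContours((L==k).astype(np.uint8),0,2)[0],key=cv2.contourArea)
    r=cv2.minAreaRect(ct);print(cam,"centre x,y",140-r[0][1]/2,100-r[0][0]/2,"size",np.array(r[1])/2,r[2])
    x,y,w,hh=cv2.boundingRect(ct);print("  x range",140-(y+hh)/2,140-y/2,"y",100-(x+w)/2,100-x/2)
    # edge of panel at far side: columns
    for col in(110,200,290):
        q=np.where(L[:,col]==k)[0];print("  col y",100-col/2,"x from",140-q.max()/2,"to",140-q.min()/2)
```

```text
top centre x,y 34.0 2.75 size [122.  135.5] 90.0
  x range -27.5 95.0 y -65.5 70.5
  col y 45.0 x from -27.0 to 94.5
  col y 0.0 x from -26.5 to 95.0
  col y -45.0 x from -27.0 to 94.5
scene centre x,y 21.5 0.25 size [162.  199.5] 90.0
  x range -60.0 102.5 y -100.0 100.0
  col y 45.0 x from -59.5 to 101.0
  col y 0.0 x from -59.5 to 102.5
  col y -45.0 x from -59.5 to 102.0
[[396.64447 297.45367]
 [154.59856 300.18375]
 [184.85335 125.42989]
 [364.33716 123.16211]]
wrist centre x,y 34.5 1.0 size [123. 131.] 90.0
  x range -27.5 96.0 y -65.0 66.5
  col y 45.0 x from -26.5 to 96.0
  col y 0.0 x from -26.5 to 95.5
  col y -45.0 x from -26.5 to 96.0
```

```bash
python3 -c "
from h import *;print(manip.sign_off())"
```

```text
the job is handed in; nothing more can be done
None
```

I turned the panel over onto the cork pad and handed the job in: it lies flat, LED face down and square with the stand, its centre about 34 mm past the stop, with no contact with the robot; I saw no other item disturbed up to the fall but did not measure them, and sign-off returned no verdict.

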